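# Find and mark the balance point of a dipping bar on a knife edge

## Task

The aluminium bar with the hanging copper test piece must later hang level in the dip coater, so find its balance point: slide it along the knife edge of the balance stand, without lifting it off, until it balances level by itself with nothing touching it. Then take the red saddle marker from the sloping rest and set it astride the bar squarely above the knife edge, so that it marks that point and the bar still balances level. Leave the blue marker, the beaker and the timer where they are.

Things in the scene. Friction and masses are not known exactly. Their poses are not given: they have to be found in the camera images.
- knife (a point): middle of the knife edge of the grey balance stand (fixed). The edge is 150 mm above the bench, 26 mm long with a 3 mm wide crest; it runs along this frame's x (away from the robot, turned up to 7 degrees); y runs along the bar, z is up. The bar keeps within 4 mm of the edge's middle sideways. On the -y side nothing stands beside the bar.
- stand: the grey balance stand; origin on the bench under the knife edge, axes as the edge's. The bar passes two guide pins at y = 26 mm (tops 7 mm above the edge) and at y = 100 mm a white yoke that rides up and down with it in a frame (52 mm wide, top 41 mm above the edge), damps its swing and lets it tip 8 degrees either way. Its foot reaches from y = -50 to 133 mm, 43 mm to each side.
- bar_mid (a point): middle of the loose aluminium dipping bar (12 x 300 x 12 mm, 100 g) lying on the edge. y runs along it, z up out of its top; its ends are at y = -150 and +150 mm. It starts tipped, the -y end down, other side up against the yoke's stop. Its balance point lies 40 to 65 mm from the middle toward -y, and starts 35 to 75 mm on the -y side of the edge: slide the bar toward +y.
- bar: the bar; origin at the middle of its underside, axes as at its middle. Once its balance point is within about 5 mm of the edge the bar leaves the stop: it lies level within the first 1.5 mm and tips about 2 degrees for each further 1 mm, heavy side down. When let go it takes about a second to settle. Sliding it takes up to about 6 N.
- clamp (a point): blue clamp block (26 x 24 x 29 mm) tight round the bar, 92 mm from the bar's middle toward its -y end; this point is on the bar's centre line, axes as the bar's. The block's top is 3 mm above the bar's top. From it hangs the copper test piece, to 100 mm below the bar; its weight (100 to 200 g with the clamp) is not known.
- marker_red_tab (a point): middle of the red saddle marker's tab (loose, 30 g): tab 24 (x) by 10 (y) mm, its top 16 mm above this point. z points out of the tab's top. 20 mm below the point the saddle begins (22 x 14 mm, 4 mm thick); its channel, along y, straddles the bar or ridge. At the start z leans 30 degrees from vertical, toward the robot's side.
- marker_red: the red marker; origin at the middle of its channel's roof, 24 mm under the tab's middle, axes as the tab's. The channel is 16 mm wide, flared to 21 mm at its mouth, between two legs that reach 11 mm below the roof.
- marker_blue_tab (a point): the same point of the blue saddle marker, equal in size to the red one and 64 mm beside it on the same ridge (the two may change places); a bystander.
- rest: white sloping rest (fixed) that carries both markers astride a ridge along its y axis, 32 mm either side of its middle. Its slope of 30 degrees faces -x, toward the robot. Foot 80 x 112 mm, highest edge 97 mm. Origin on the bench under its middle.
- timer: white bench timer lying on its back, 66 x 62 x 19 mm, a loose bystander; origin under its middle. It lies between the pipette stand on its left (230 mm high) and the blue vortex mixer on its right; an upright window post stands straight ahead of the robot, 0.61 m from its base axis.
- beaker: white beaker, 74 mm wide, 94 mm high, a loose bystander; origin under its middle.

How it is judged:
On the way:
1. the bar balances level (within 5 degrees) on the knife edge, touched by neither the fingers nor the marker, for half a second (angle between bar_mid's own y axis and vertical between 1.4858 and 1.6558 rad and contact force between the fingers and bar below 0.05 N and contact force between marker_red and bar below 0.02 N and contact force between bar and stand above 0.5 N and angular speed of bar below 0.5 rad/s), for 0.5 s.
At the end, for the whole second after the job is handed in: The bar rests on the knife edge, level within 5 degrees and still; the red marker sits fully down astride it, upright, its middle within 5 mm of the knife edge along the bar; the robot touches neither (angle between bar_mid's own y axis and vertical between 1.4858 and 1.6558 rad and z of bar in the frame of knife between -0.012 and 0.012 m and y of marker_red in the frame of knife between -0.005 and 0.005 m and x of marker_red in the frame of knife between -0.01 and 0.01 m and z of marker_red in the frame of knife between 0.009 and 0.015 m and angle between marker_red's own z axis and vertical below 0.2 rad and angle between the y axis of marker_red and the y axis of bar, either way round below 0.25 rad and contact force between marker_red and bar above 0.1 N and contact force between the fingers and bar below 0.05 N and contact force between the fingers and marker_red below 0.05 N and angular speed of bar below 0.3 rad/s and linear speed of marker_red below 0.03 m/s).
It fails at once if the bar is lifted off the knife edge (its middle more than 20 mm above the level of the edge) (z of bar in the frame of knife above 0.02 m).
It fails at once if the blue marker is moved more than 12 mm (distance of marker_blue_tab from where it was at the start of the episode above 0.012 m).
It fails at once if the timer is moved more than 20 mm (distance of timer from where it was at the start of the episode above 0.02 m).
It fails at once if the beaker is moved more than 20 mm (distance of beaker from where it was at the start of the episode above 0.02 m).
It also fails if it takes over 64 s, if anything falls off the work surface, if the arm or the gripper's body presses on something with over 40 N, if the wrist force passes 120 N, or if a joint passes its speed limit or range.

## Robot

A 6-joint arm with a two-finger parallel gripper is mounted at the origin on the work surface; the furniture and walls round the work are solid. World frame = base frame: x ahead of the robot, y to its left, z up, the work surface at z = 0. Lengths are in m, angles in rad, forces in N, time in s.
With the tool pointing down it reaches from about 0.3 to 0.875 m from the base axis. Payload 6.4 kg.
Tool frame: the origin (TCP) lies midway between the tips of the shut fingers; the grasp point (between the pads) lies 19 mm behind it; z points along the fingers, y is the line along which they close (so a half turn about z gives the same grasp; the last joint's range is limited). The gripper opens to 85 mm and grips with 20 to 120 N. Pads are 22 mm wide; open, the fingers measure 114 mm over their backs; the gripper's body (76 mm by 85 mm) begins 54 mm behind the grasp point. The pads swing forward as they close: fully open they stand 13 mm farther back than shut.
Start: joints at [-1.426, 0.181, 1.607, -0, 1.354, -0.206], TCP at [0.198, -0.54, 0.231] pointing down, gripper open.
Joint ranges: [-2.99, 2.99], [-0.89, 2.07], [0.3, 2.58], [-1.14, 4.28], [0, 2.63], [-3.12, 3.12]. Speed limits (rad/s): [2.57, 2.57, 3.01, 3.14, 3.14, 3.14].

## Interface

Orientations are given as a unit quaternion [w, x, y, z].
In Python, from bench import ctrl gives the robot as it stands. The module is installed in compiled form; this text tells all that it offers.
- The arm moves only by the tool move_arm, never from a script. Its argument "plan" is one flat list of numbers, 6 for each row, row after row: the shift along the world's x, y, z in units of 50 mm (1.0 is 50 mm), then the turn, a rotation vector about the world's x, y, z in rad. A call has 1 to 10 rows; each row is the pose to reach, as a shift and turn from the pose commanded when the call began; what a row does not reach only later rows make up. A row lasts 1/8 s, in which the tool goes at most 62.5 mm and 10.7 degrees, less where a joint would pass 70% of its speed; a pose out of reach is approached as far as the arm can. A call with a gripper value outside its range is refused whole. "grip" is the finger opening in mm, from 0 to 85.4, set as the call begins (left out, the last holds). The fingers move at their own pace and stop on an object; the grip force is fixed at half the most. Time passes only in rows, so rows that repeat a pose let the fingers close. It gives the time, the measured TCP pose, the force, the opening and the grip force at its end, in the units of the state.
- ctrl.get_obs(): the state, without advancing time (a new reading comes with each control period).
- ctrl.camera(name): name is "scene" or "top"; returns a dict with "pixels" (384x512x3 uint8, red, green, blue), "fx", "fy", "cx", "cy" (pixels), "dist_coeffs" ([k1, k2, p1, p2, k3] as OpenCV has them; the pictures are not rectified), "origin" and "attitude" of the camera in the world. Camera axes: x right, y down, z forward; pixel columns grow to the right and rows downward; lengths in m; the calibration is good to about 2 mm. A picture is of the moment at which its call begins. There is no depth.
- ctrl.hand_in(): hands the job in; it is judged then, once.
The state is a dict: "time_s": time; "q": joint angles; "dq": joint speeds; "joint_efforts": joint torques, N m; "eef_pos": TCP position; "eef_rot": TCP orientation; "wrist_force": force on the tool from outside, world axes, zero at the start; "torque": the same for the moment, N m; "opening": opening from 0.0 (shut) to 1.0 (fully open); "grasp_force": force on a finger pad.
Only numpy, scipy, OpenCV 4.12 (cv2) and the standard library are available. Lean on these libraries where they do the work, as an engineer would, in place of code of your own. Each camera call takes 0.05 s, during which the arm holds its last target. There are 200 camera calls.

## Working session

There is one attempt and no reset: what is moved stays moved. The work goes in short steps, Python scripts to look and compute and a tool call to move; the robot and the scene stay as the last step left them, time stands still between calls to the robot, and variables do not carry over. Pictures are saved under pics/ and viewed, at most 10 in all, crops included, and the job is handed in when it is done.

Besides the shell and the picture viewer there is one more tool, called by a JSON object that holds its "fn" and its "kwargs", one argument or row to a line. move_arm: Moves the arm, as the interface text tells. Its arguments: {"type":"object","properties":{"plan":{"type":"array"},"grip":{"type":"number"}},"required":["plan"]}

```bash
mkdir -p pics; cat > h.py <<'E'
import numpy as np, cv2, json
from bench import ctrl
def R(a):
    a=np.array(a,float)
    if a.shape==(3,3): return a
    w,x,y,z=a.ravel()
    from scipy.spatial.transform import Rotation as r
    return r.from_quat([x,y,z,w]).as_matrix()
def snap(n,f):
    c=ctrl.camera(n); p=c.pop("pixels"); cv2.imwrite(f"pics/{f}.png",p[:,:,::-1]); 
    json.dump({k:np.array(v).tolist() for k,v in c.items()},open(f"pics/{n}.json","w")); return p
def cal(n): return json.load(open(f"pics/{n}.json"))
def K(c): return np.array([[c["fx"],0,c["cx"]],[0,c["fy"],c["cy"]],[0,0,1]])
def ray(n,uv):
    c=cal(n); d=cv2.undistortPoints(np.array([[uv]],float),K(c),np.array(c["dist_coeffs"]))[0,0]
    return np.array(c["origin"]), R(c["attitude"])@np.array([d[0],d[1],1])
def atz(n,uv,z):
    o,d=ray(n,uv); return o+d*(z-o[2])/d[2]
def proj(n,P):
    c=cal(n); Rm=R(c["attitude"]).T; 
    return cv2.projectPoints(np.array(P,float).reshape(-1,1,3),cv2.Rodrigues(Rm)[0],-Rm@np.array(c["origin"]),K(c),np.array(c["dist_coeffs"]))[0][:,0]
def tri(u1,u2):
    o1,d1=ray("scene",u1);o2,d2=ray("top",u2)
    s=np.linalg.lstsq(np.c_[d1,-d2],o2-o1,rcond=None)[0]
    a,b=o1+s[0]*d1,o2+s[1]*d2; return (a+b)/2, np.linalg.norm(a-b)
E
python3 - <<'E'
from h import *
a=snap("scene","s0");b=snap("top","t0")
for n in("scene","top"):print(cal(n))
print(ctrl.get_obs())
cv2.imwrite("pics/s0b.png",cv2.resize(a[:,:,::-1],(800,600),interpolation=cv2.INTER_CUBIC))
cv2.imwrite("pics/t0b.png",cv2.resize(b[:,:,::-1],(800,600),interpolation=cv2.INTER_CUBIC))
E
```

```text
{'fx': 419.32674624783135, 'fy': 419.32674624783135, 'cx': 264.0361450359385, 'cy': 181.30832386443717, 'dist_coeffs': [-0.1493152271063924, 0.0, 0.0, 0.0, 0.0], 'origin': [-0.18564359566064081, -1.0715347656171834, 0.5386108777986885], 'attitude': [-0.5239629942038514, 0.7837128121997272, -0.27030885367035706, 0.19542295752123753]}
{'fx': 401.6508090374035, 'fy': 401.6508090374035, 'cx': 247.96263687063296, 'cy': 193.3935249712067, 'dist_coeffs': [-0.09166170779972306, 0.0, 0.0, 0.0, 0.0], 'origin': [0.3851503884833086, -0.2611209108079782, 1.1291254763366605], 'attitude': [0.025377267305088, -0.7007593432785694, 0.711439109532151, -0.04633282357049497]}
{'time_s': 0.1, 'q': array([-1.42629737e+00,  1.81473051e-01,  1.60788817e+00, -1.03605105e-05,
        1.35379841e+00, -2.06311596e-01]), 'dq': array([-0.0008813 , -0.00025082, -0.00102537,  0.00065378,  0.0012784 ,
       -0.00101147]), 'joint_efforts': array([ 8.81783526e-04, -4.45872724e+01, -3.52237594e+01, -1.92578168e-04,
        4.12510693e-03,  7.93270090e-06]), 'eef_pos': array([ 0.19753943, -0.53948441,  0.23048029]), 'eef_rot': array([-7.83271237e-04,  9.84655399e-01,  1.74508258e-01,  1.91554321e-05]), 'wrist_force': array([ 0.97188199, -0.99136768, -0.37027548]), 'torque': array([-0.03260178, -0.03201978,  0.02597803]), 'grasp_force': 0.0, 'opening': 1.000286613156373}
```

View pics/s0b.png

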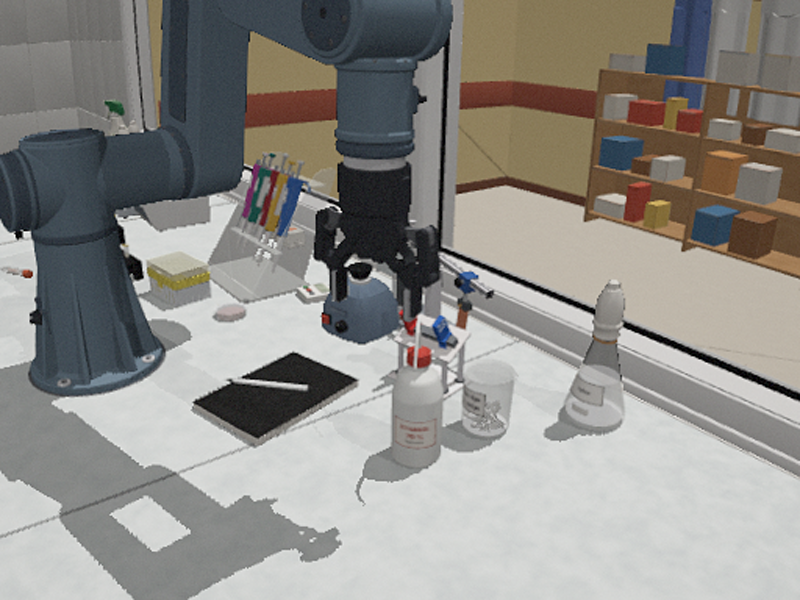

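View pics/t0b.png

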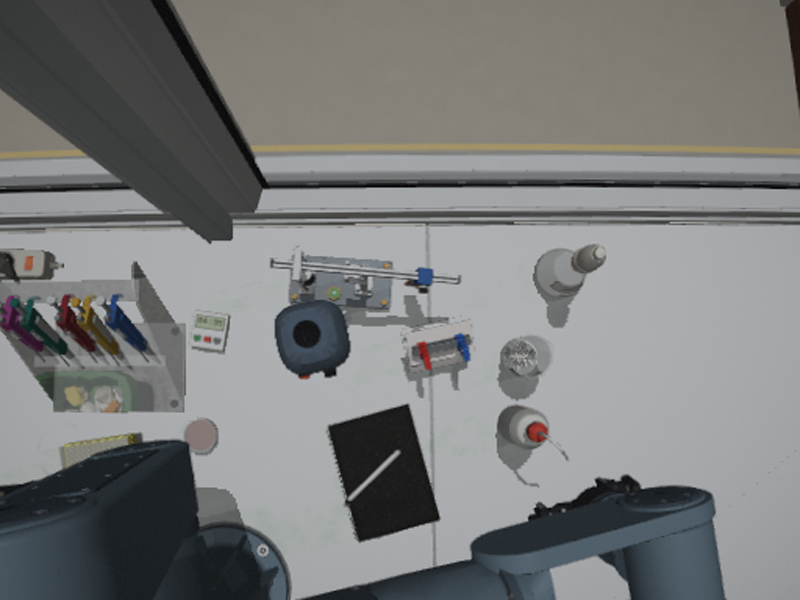

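The top view shows the bar running from (270,262) to (460,280), with the clamp at (425,276). The rest is near (437,347), with red on the left and blue on the right. I'll enlarge the top view.

```bash
python3 - <<'E'
from h import *
b=cv2.imread("pics/t0.png")
c=b[150:255,168:312]
cv2.imwrite("pics/t0c.png",cv2.resize(c,None,fx=5.5,fy=5.5,interpolation=cv2.INTER_CUBIC))
for n,P in (("knife?",0.15),("bench",0)): pass
E
```

```text
(no output)
```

View pics/t0c.png

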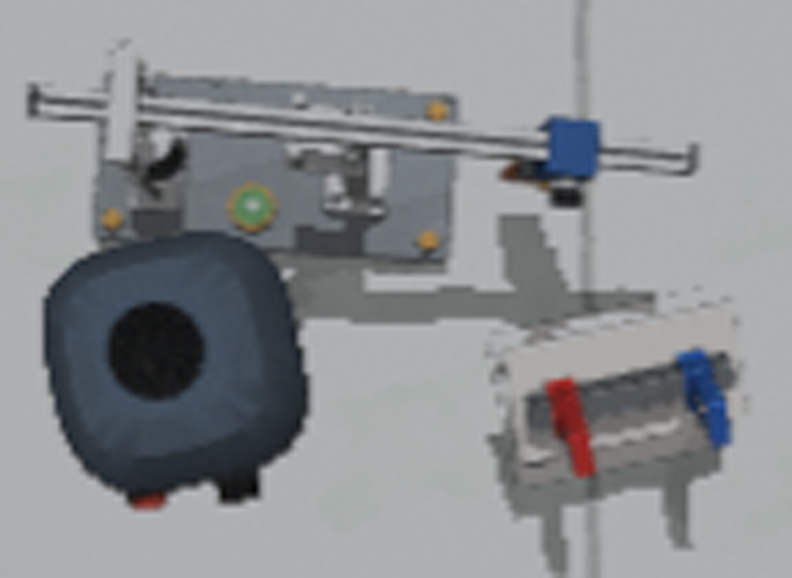

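The enlarged crop shows the bar top's ends at (33,101) and (694,157), and the clamp's top at about (574,140). The foot's right corners are at (457,96) and (447,262). The red tab's top is at (592,470) and the blue tab's top at (722,440). Next I'll fit a stand and bar model to these.

```bash
cat > fit.py <<'E'
from h import *
from scipy.optimize import least_squares
def px(p): return (np.array(p,float)+.5)/5.5-.5+np.array([168,150])
t=np.radians(8)
def model(v):
    kx,ky,yaw,s,zf=v
    c,sn=np.cos(yaw),np.sin(yaw); Rz=np.array([[c,-sn,0],[sn,c,0],[0,0,1]])
    k=np.array([kx,ky,.15])
    bar=lambda y,z:k+Rz@np.array([0,(s+y)*np.cos(t)-z*np.sin(t),(s+y)*np.sin(t)+z*np.cos(t)])
    ft=lambda x,y:np.array([kx,ky,zf])+Rz@np.array([x,y,0])
    return np.array([bar(150,12) if 0 else bar(.15,.012),bar(-.15,.012),bar(-.092,.015),ft(.043,-.05),ft(-.043,-.05)])
obs=np.array([px(p) for p in [(33,98),(694,154),(575,137),(457,96),(447,262)]])
if __name__=="__main__":
    f=lambda v:np.r_[(proj("top",model(v))-obs).ravel(),(v[4]-.012)/.003]
    r=least_squares(f,[.6,-.2,0,.0,.012],x_scale=[.1,.1,.1,.05,.01])
    print(r.x,f(r.x).round(2)); print(model(r.x).round(4))
    # marker tabs: tops at heights guess
    for n,p in(("red",(592,470)),("blue",(722,440)),("redbase",(562,385)),("bluebase",(692,357))):
        print(n,[atz("top",px(p),z).round(4)[:2] for z in(.08,.1,.12)])
    for n,p in(("rest back r",(735,310)),("rest back l",(495,355)),("front l",(525,460)),("front r",(730,450))):
        print(n,[atz("top",px(p),z).round(4)[:2] for z in(.04,.097)])
    for n,p in(("beaker",(519/1.5625,355/1.5625)),): print(n,atz("top",p,.05))
    x=r.x; print(proj("scene",model(x)).round(0)*1.5625)
E
python3 fit.py
```

```text
[ 0.53567819 -0.25108585 -0.07363182 -0.00747113  0.01155808] [-0.74  0.07  0.72 -0.13  0.02  0.92 -0.02 -0.57  0.07 -0.43 -0.15]
[[ 0.5459 -0.112   0.1817]
 [ 0.5241 -0.4083  0.14  ]
 [ 0.5283 -0.3514  0.151 ]
 [ 0.5749 -0.3041  0.0116]
 [ 0.4891 -0.2978  0.0116]]
red [array([ 0.3816, -0.3625]), array([ 0.3817, -0.3605]), array([ 0.3817, -0.3586])]
blue [array([ 0.3947, -0.4249]), array([ 0.3945, -0.4218]), array([ 0.3943, -0.4186])]
redbase [array([ 0.4221, -0.3491]), array([ 0.4214, -0.3474]), array([ 0.4207, -0.3457])]
bluebase [array([ 0.4344, -0.4116]), array([ 0.4335, -0.4087]), array([ 0.4326, -0.4058])]
rest back r [array([ 0.4593, -0.4394]), array([ 0.4554, -0.4301])]
rest back l [array([ 0.4389, -0.3196]), array([ 0.436 , -0.3165])]
front l [array([ 0.387 , -0.3334]), array([ 0.3869, -0.3296])]
front r [array([ 0.3901, -0.435 ]), array([ 0.3898, -0.4259])]
beaker [ 0.39968589 -0.52060246  0.05      ]
[[390.625  220.3125]
 [492.1875 290.625 ]
 [468.75   273.4375]
 [465.625  331.25  ]
 [428.125  343.75  ]]
```

{"fn": "move_arm", "kwargs": {
  "plan": [0, 0, 1, 0, 0, 0, 0.8, 0.2, 1.4, 0, 0, -0.14, 1.9, 0.5, 1.4, 0, 0, -0.28, 3.0, 0.8, 1.4, 0, 0, -0.424, 4.1, 1.1, 1.4, 0, 0, -0.424, 5.2, 1.4, 1.4, 0, 0, -0.424, 6.1, 1.6, 1.4, 0, 0, -0.424, 6.5, 1.6, 1.4, 0, 0, -0.424, 6.5, 1.6, 1.4, 0, 0, -0.424],
  "grip": 0
}}

```text
time_s: 1.23
eef_pos: [0.5237, -0.4591, 0.3]
eef_rot: [-0.001, 0.999, -0.035, -0.001]
wrist_force: [-0.3, 0.4, 0.0]
opening: 0.005
grasp_force: 0.0
```

```bash
python3 - <<'E'
from h import *
a=snap("scene","s1"); snap("top","t1")
cv2.imwrite("pics/s1c.png",cv2.resize(a[120:280,220:420,::-1],(750,600),interpolation=cv2.INTER_CUBIC))
print(ctrl.get_obs()["eef_pos"])
E
```

```text
[ 0.52196981 -0.45992194  0.30058102]
```

View pics/s1c.png

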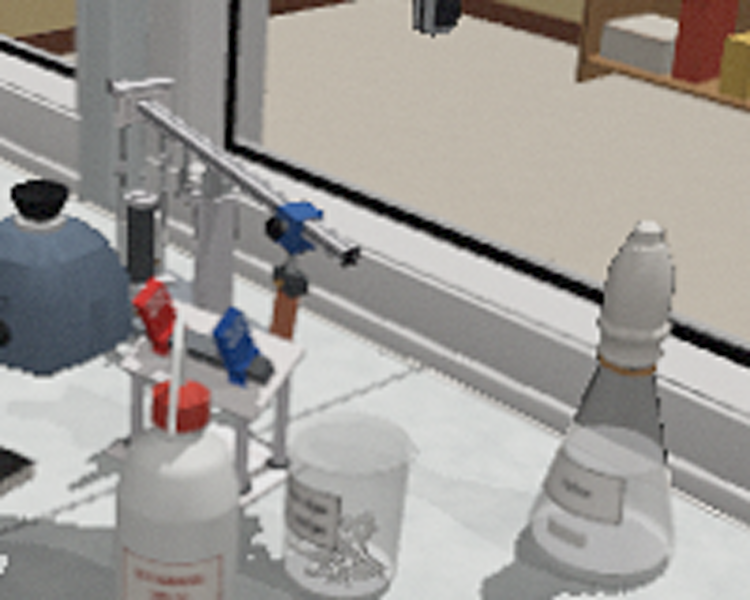

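The scene crop shows the bar's -y end at (350,253), its +y end at (147,105) and the clamp's top at (299,211). The red tab's top is at (153,290) and the blue tab's top at (233,320).

```bash
cat > fit2.py <<'E'
from fit import *
def sx(p): return (np.array(p,float)+.5)/3.75-.5+np.array([220,120])
f=lambda v:np.r_[(proj("top",model(v))-obs).ravel(),(proj("scene",model(v)[:3])-np.array([sx((147,103)),sx((352,245)),sx((300,212))])).ravel(),(v[4]-.012)/.003]
r=least_squares(f,[.54,-.25,-.07,-.007,.012],x_scale=[.1,.1,.1,.05,.01])
print(r.x,f(r.x).round(1))
for n,s,t in(("red",(153,288),(585,470)),("blue",(233,318),(720,440))):print(n,tri(sx(s),px(t)))
# marker model: rest at (X,Y), yaw; tab centers along ridge
u=np.radians(30)
def mk(v,sg):
    X,Y,Z,yaw=v;c,s=np.cos(yaw),np.sin(yaw);Rz=np.array([[c,-s,0],[s,c,0],[0,0,1]])
    z=np.array([-np.sin(u),0,np.cos(u)]);x=np.array([np.cos(u),0,np.sin(u)]);y=np.array([0,1,0])
    o=np.array([0,.032*sg,0])
    # tab centre at v ; top face corners & center
    pts=[o+.016*z+a*.012*x+b*.005*y for a in(-1,1) for b in(-1,1)]+[o+.016*z,o]
    return np.array([X,Y,Z])+np.array(pts)@Rz.T
if __name__=="__main__":
    g=lambda v:np.r_[(proj("scene",[mk(v,1)[4],mk(v,-1)[4]])-[sx((153,288)),sx((233,318))]).ravel(),(proj("top",[mk(v,1)[4],mk(v,-1)[4]])-[px((575,430)),px((708,402))]).ravel()]
    g2=lambda v:np.r_[(proj("scene",[mk(v,1)[4],mk(v,-1)[4]])-[sx((153,288)),sx((233,318))]).ravel(),(proj("top",[mk(v,1)[4],mk(v,-1)[4]])-[px((585,468)),px((721,438))]).ravel()]
    for h in(g,g2):
        q=least_squares(h,[.4,-.39,.12,.2]);print(q.x,h(q.x).round(1));
        print("red center",mk(q.x,1)[5])
    v=q.x
    im=cv2.imread("pics/t0.png")[150:255,168:312];im=cv2.resize(im,None,fx=5.5,fy=5.5,interpolation=cv2.INTER_CUBIC)
    im2=cv2.resize(cv2.imread("pics/s1.png")[120:280,220:420],(750,600),interpolation=cv2.INTER_CUBIC)
    for sg in(1,-1):
        for P in(mk(v,sg),):
            for I,n,sc,of in((im,"top",5.5,(168,150)),(im2,"scene",3.75,(220,120))):
                for p in (proj(n,P)+.5-of)*sc-.5: cv2.circle(I,tuple(int(round(k)) for k in p),2,(0,255,0),-1)
    o=np.hstack([cv2.resize(im[320:500,480:760],(400,257)),im2[260:417,100:344].copy() if 0 else cv2.resize(im2[260:417,100:344],(399,257))])
    cv2.imwrite("pics/ov.png",o)
E
python3 fit2.py
```

```text
[ 0.53864082 -0.25044284 -0.10864248 -0.01093556  0.01126989] [ 0.6 -3.   1.6  1.   1.   1.3  0.2 -0.9 -0.8 -0.9 -6.4 -6.5  0.8  1.9
  1.  -0.7 -0.2]
red (array([ 0.38589123, -0.35764317,  0.12972462]), np.float64(0.01025953101290955))
blue (array([ 0.39853862, -0.41997912,  0.12856945]), np.float64(0.011113833969768849))
[ 0.41358977 -0.37991798  0.10921431  0.19540411] [ 0.3  0.2 -0.2 -0.2 -0.3  0.2  0.3 -0.1]
red center [ 0.40737656 -0.34852696  0.10921431]
[ 0.40087486 -0.38739746  0.11512114  0.19743143] [-1.9  0.3 -2.  -0.   1.2 -1.6  1.4 -1.7]
red center [ 0.39459802 -0.3560191   0.11512114]
```

View pics/ov.png

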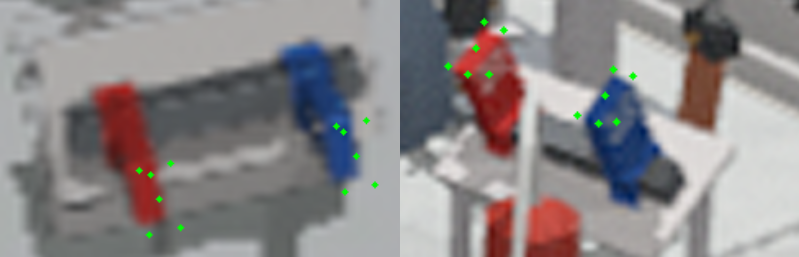

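The overlay dots sit a bit to the side of the tabs. I'm reading the top-face centres again, and the bar's +y end is hidden by the yoke in the scene view, so I'm dropping that point.

```bash
cat > fit3.py <<'E'
from fit2 import *
f=lambda v:np.r_[(proj("top",model(v))-obs).ravel(),(proj("scene",model(v)[1:3])-np.array([sx((352,245)),sx((300,212))])).ravel(),(v[4]-.012)/.003]
r=least_squares(f,[.54,-.25,-.07,-.007,.012],x_scale=[.1,.1,.1,.05,.01])
print(r.x,f(r.x).round(1)); print(model(r.x)[:3].round(4))
g=lambda v:np.r_[(proj("scene",[mk(v,1)[4],mk(v,-1)[4]])-[sx((147.7,291)),sx((226,319))]).ravel(),(proj("top",[mk(v,1)[4],mk(v,-1)[4]])-[px((579,452)),px((715,424))]).ravel()]
q=least_squares(g,[.4,-.39,.12,.2]);print(q.x,g(q.x).round(1),mk(q.x,1)[5])
E
python3 fit3.py
```

```text
[ 0.53864082 -0.25044284 -0.10864248 -0.01093556  0.01126989] [ 0.6 -3.   1.6  1.   1.   1.3  0.2 -0.9 -0.8 -0.9 -6.4 -6.5  0.8  1.9
  1.  -0.7 -0.2]
red (array([ 0.38589123, -0.35764317,  0.12972462]), np.float64(0.01025953101290955))
blue (array([ 0.39853862, -0.41997912,  0.12856945]), np.float64(0.011113833969768849))
[ 0.53537481 -0.25103949 -0.07652303 -0.00699078  0.01168901] [-1.   0.   0.5  0.2 -0.2  1.1  0.  -0.4  0.  -0.3  0.7  1.1  0.3 -1.3
 -0.1]
[[ 0.5461 -0.1115  0.1818]
 [ 0.5234 -0.4077  0.14  ]
 [ 0.5277 -0.3509  0.1511]]
[ 0.40456677 -0.38281012  0.11127508  0.18791551] [-0.4 -0.1 -0.4  0.2  0.2 -0.3  0.4 -0.4] [ 0.3985888  -0.35137345  0.11127508]
```

{"fn": "move_arm", "kwargs": {
  "plan": [0, 0, -1.2, 0, 0, 0, 0, 0, -2.4, 0, 0, 0, 0, 0, -3.6, 0, 0, 0, 0.02, 0.2, -3.6, 0, 0, 0, 0.04, 0.4, -3.6, 0, 0, 0, 0.06, 0.6, -3.6, 0, 0, 0, 0.07, 0.8, -3.6, 0, 0, 0, 0.09, 1.0, -3.6, 0, 0, 0, 0.11, 1.2, -3.6, 0, 0, 0, 0.12, 1.4, -3.6, 0, 0, 0]
}}

```text
time_s: 2.58
eef_pos: [0.5298, -0.3947, 0.1249]
eef_rot: [0.005, 0.999, -0.037, 0.002]
wrist_force: [0.1, -13.9, 4.8]
opening: -0.002
grasp_force: 7.8
```

```bash
cat > look.py <<'E'
import sys
from h import *
def look(i):
    a=snap("scene","s%s"%i);b=snap("top","t%s"%i)
    A=cv2.resize(a[130:210,240:330,::-1],(440,391),interpolation=cv2.INTER_CUBIC)
    B=cv2.resize(b[140:190,165:310,::-1],(800,276),interpolation=cv2.INTER_CUBIC)
    o=np.zeros((600,800,3),np.uint8);o[:276]=B;C=cv2.resize(a[125:205,240:400,::-1],(640,320),interpolation=cv2.INTER_CUBIC);o[280:600,:640]=C
    cv2.imwrite("pics/look%s.png"%i,o)
look(sys.argv[1]); o=ctrl.get_obs(); print(o["time_s"],o["eef_pos"].round(4),o["wrist_force"].round(2))
E
python3 look.py 2
```

```text
2.675 [ 0.53   -0.3931  0.1249] [-0.82 -7.62  4.81]
```

View pics/look2.png

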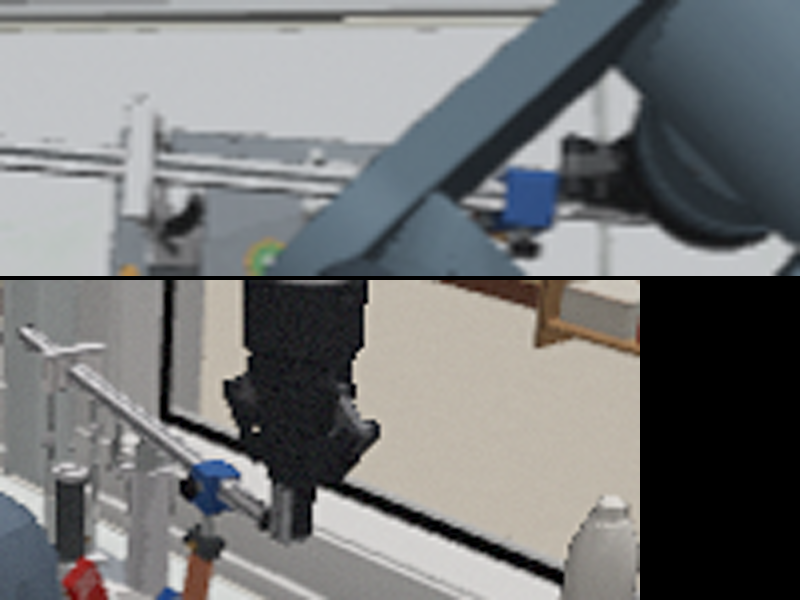

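Contact works: the finger is on the bar's end and the clamp has moved about 28 mm. I'll push another ~17 mm, back off, and measure the tilt from the blue clamp blob.

{"fn": "move_arm", "kwargs": {
  "plan": [0, 0.1, 0, 0, 0, 0, 0.01, 0.2, 0, 0, 0, 0, 0.02, 0.3, 0, 0, 0, 0, 0.02, 0.36, 0, 0, 0, 0, 0.02, 0.36, 0, 0, 0, 0, 0.01, 0.1, 0, 0, 0, 0, 0, -0.1, 0, 0, 0, 0, 0, -0.1, 0, 0, 0, 0, 0, -0.1, 0, 0, 0, 0, 0, -0.1, 0, 0, 0, 0]
}}

```text
time_s: 3.92
eef_pos: [0.5286, -0.3943, 0.1209]
eef_rot: [-0.0, 0.999, -0.036, -0.0]
wrist_force: [-0.1, -0.5, 0.6]
opening: -0.001
grasp_force: 0.0
```

```bash
cat > tilt.py <<'E'
import sys
from h import *
k=np.array([.5354,-.251,.15]);yaw=-.0765
ax=np.array([-np.sin(yaw),np.cos(yaw),0])
def blob(n,i,pred):
    I=cv2.imread(f"pics/{n[0]}{i}.png").astype(int);b,g,r=I[...,0],I[...,1],I[...,2]
    m=((b>80)&(b-r>50)&(b-g>35)).astype(np.uint8)
    N,L,S,C=cv2.connectedComponentsWithStats(m,connectivity=8)
    j=min((j for j in range(1,N) if S[j,4]>12),key=lambda j:np.linalg.norm(C[j]-pred)); 
    return C[j],S[j,4]
def meas(i,s=-.007):
    p=k+ax*(s-.092)+[0,0,.006]
    a,na=blob("scene",i,proj("scene",[p])[0]);b,nb=blob("top",i,proj("top",[p])[0])
    P,e=tri(a,b); return P,e,na,nb,a,b
if __name__=="__main__":
    i=sys.argv[1]; snap("scene","s"+i);snap("top","t"+i)
    P0=meas("1")[0]; P,e,na,nb,a,b=meas(i,float(sys.argv[2])); 
    t0=np.radians(8);yc0=-.007-.092
    z0=.156+yc0*np.sin(t0); y0=yc0*np.cos(t0)
    y=y0+(P-P0)@ax; z=z0+(P-P0)[2]
    print("P0",P0.round(4),"P",P.round(4),"err",e.round(4),na,nb,a.round(1),b.round(1))
    print("clamp y",y.round(4),"s",(y+.092).round(4),"tilt deg",np.degrees(np.arcsin((z-.156)/y)).round(2))
    o=ctrl.get_obs();print(o["time_s"],o["eef_pos"].round(4),o["wrist_force"].round(2))
E
python3 tilt.py 3 0.03
```

```text
P0 [0.6072 0.0017 0.0857] P [ 0.5277 -0.3114  0.1561] err 0.0007 39 57 [289.6 168.7] [256.1 175.4]
clamp y -0.4163 s -0.3243 tilt deg -7.82
4.025 [ 0.5287 -0.3946  0.1212] [ 0.14 -0.06  0.55]
```

```bash
cp pics/t0.png pics/t1.png; cat > rep.py <<'E'
import sys
from tilt import *
P0=meas("1")[0]
for i,s in(("1",-.007),("3",.03)):
    P,e,na,nb,a,b=meas(i,s);y=-.099*np.cos(.1396)+(P-P0)@ax; z=.156-.099*np.sin(.1396)+(P-P0)[2]
    print(P.round(4),e.round(4),na,nb,a.round(1),b.round(1),"s",(y+.092).round(4),"tilt",np.degrees(np.arcsin((z-.156)/y)).round(2))
E
python3 rep.py
```

```text
[ 0.5266 -0.3506  0.1484] 0.0003 42 83 [299.6 175.9] [271.7 176.3] s -0.006 tilt 8.08
[ 0.5277 -0.3114  0.1561] 0.0007 39 57 [289.6 168.7] [256.1 175.4] s 0.0331 tilt 5.93
```

```bash
cat > tl.py <<'E'
import sys
from tilt import *
nrm=np.array([np.cos(yaw),np.sin(yaw),0])
def onplane(uv):
    o,d=ray("scene",uv); c=k-.012*nrm*0; P=o+d*((c-o)@nrm)/(d@nrm); return (P-k)@ax,P[2]
def solve(i,s):
    a,n=blob("scene",i,proj("scene",[k+ax*(s-.092)+[0,0,.006]])[0])
    return np.array(onplane(a)),n,a
ref=solve("1",-.007)[0]-np.array([-.099*np.cos(.1396),.156-.099*np.sin(.1396)])
if __name__=="__main__":
    i=sys.argv[1]
    if len(sys.argv)>3: snap("scene","s"+i);snap("top","t"+i)
    (y,z),n,a=solve(i,float(sys.argv[2])); y-=ref[0];z-=ref[1]
    print("ref",ref.round(4),n,a.round(2),"s",round(y+.092,4),"tilt",np.degrees(np.arcsin((z-.156)/y)).round(2))
    o=ctrl.get_obs();print(o["time_s"],o["eef_pos"].round(4),o["wrist_force"].round(2))
E
python3 tl.py 3 .035; python3 tl.py 2 .02
```

```text
ref [-0.0007  0.0056] 39 [289.64 168.72] s 0.0364 tilt 7.74
4.025 [ 0.5287 -0.3946  0.1212] [ 0.14 -0.06  0.55]
ref [-0.0007  0.0056] 41 [293.27 172.02] s 0.0205 tilt 9.43
4.025 [ 0.5287 -0.3946  0.1212] [ 0.14 -0.06  0.55]
```

{"fn": "move_arm", "kwargs": {
  "plan": [0.01, 0.3, 0, 0, 0, 0, 0.03, 0.56, 0, 0, 0, 0, 0.03, 0.56, 0, 0, 0, 0, 0.01, 0.3, 0, 0, 0, 0, 0, 0.1, 0, 0, 0, 0, 0, 0.1, 0, 0, 0, 0, 0, 0.1, 0, 0, 0, 0, 0, 0.1, 0, 0, 0, 0, 0, 0.1, 0, 0, 0, 0, 0, 0.1, 0, 0, 0, 0]
}}

```text
time_s: 5.28
eef_pos: [0.5287, -0.3898, 0.1213]
eef_rot: [0.0, 0.999, -0.036, 0.0]
wrist_force: [-0.2, -0.3, 0.6]
opening: -0.003
grasp_force: 0.0
```

```bash
python3 tl.py 4 .04 x
```

```text
ref [-0.0007  0.0056] 38 [286.58 166.24] s 0.0499 tilt 6.45
5.375 [ 0.5287 -0.3899  0.1213] [ 0.43  0.01 -0.34]
```

```bash
python3 - <<'E'
from h import *
o=[]
for i in "1","3","4":
    I=cv2.imread(f"pics/s{i}.png")[135:195,245:320]
    o.append(cv2.resize(I,None,fx=5,fy=5,interpolation=cv2.INTER_CUBIC))
A=np.vstack([np.hstack(o[1:]),]);T=cv2.imread("pics/t4.png")[150:200,165:315];T=cv2.resize(T,(750,250),interpolation=cv2.INTER_CUBIC)
cv2.imwrite("pics/cmp.png",np.vstack([A,T]))
E
```

```text
(no output)
```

View pics/cmp.png

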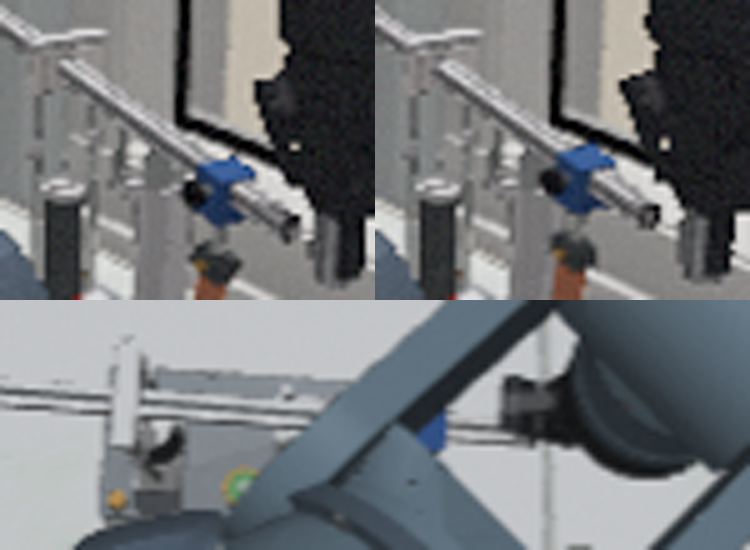

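Both crops show the bar still tipped with equal slopes. The end moved from (290,228) to (275,213) in crop pixels, about 12 mm. I'm continuing in small steps.

{"fn": "move_arm", "kwargs": {
  "plan": [0.01, 0.3, 0, 0, 0, 0, 0.03, 0.52, 0, 0, 0, 0, 0.03, 0.52, 0, 0, 0, 0, 0.01, 0.3, 0, 0, 0, 0, 0, 0.1, 0, 0, 0, 0, 0, 0.1, 0, 0, 0, 0, 0, 0.1, 0, 0, 0, 0, 0, 0.1, 0, 0, 0, 0, 0, 0.1, 0, 0, 0, 0, 0, 0.1, 0, 0, 0, 0]
}}

```text
time_s: 6.62
eef_pos: [0.5287, -0.3848, 0.1213]
eef_rot: [-0.0, 0.999, -0.036, 0.0]
wrist_force: [-0.6, 0.7, -0.3]
opening: -0.002
grasp_force: 0.0
```

```bash
python3 tl.py 5 .05 x; cat > shift.py <<'E'
# clamp+end patch displacement between two scene pictures by phase-free template matching (subpixel)
import sys
from tl import *
def up(i): return cv2.resize(cv2.imread(f"pics/s{i}.png"),None,fx=4,fy=4,interpolation=cv2.INTER_CUBIC)
def sh(i,j,c,w=8):
    A,B=up(i),up(j);x,y=[int(v*4) for v in c];w*=4
    T=A[y-w:y+w,x-w:x+w];R_=cv2.matchTemplate(B,T,cv2.TM_CCOEFF_NORMED)
    R_=R_[y-w-80:y-w+80,x-w-80:x-w+80];_,v,_,p=cv2.minMaxLoc(R_); return ((p[0]-80)/4,(p[1]-80)/4,round(v,2))
if __name__=="__main__":
    i,j=sys.argv[1:3]; a=solve(i,.045)[2]
    e={"3":(303,180.6),"4":(300,177.6)}.get(i)
    print("clamp",sh(i,j,a)); 
    if e: print("end",sh(i,j,e,4))
E
python3 shift.py 3 4; python3 shift.py 4 5
python3 - <<'E'
from tl import *
for s in(.036,.045,.05,.055):
  for t in(8,4,0):
    th=np.radians(t);P=[k+ax*((s+y)*np.cos(th))+[0,0,.006+(s+y)*np.sin(th)] for y in(-.15,-.092)]+[k+ax*.09+[0,0,.006+.09*np.tan(th)]]
    print(s,t,proj("scene",P).round(1).tolist())
E
```

```text
ref [-0.0007  0.0056] 37 [285.73 164.89] s 0.0539 tilt 3.17
6.725 [ 0.5287 -0.3849  0.1213] [ 0.8   1.14 -0.27]
clamp (-3.5, -1.75, 0.84)
end (-2.75, -2.0, 0.86)
clamp (-1.0, -0.75, 0.87)
end (-13.0, 7.0, 0.86)
0.036 8 [[302.9, 180.4], [289.3, 170.7], [259.0, 149.1]]
0.036 4 [[303.3, 177.6], [289.5, 169.4], [259.0, 151.1]]
0.036 0 [[303.5, 174.8], [289.6, 168.0], [258.9, 153.2]]
0.045 8 [[300.7, 178.8], [287.3, 169.3], [259.0, 149.1]]
0.045 4 [[301.0, 176.3], [287.4, 168.2], [259.0, 151.1]]
0.045 0 [[301.3, 173.7], [287.5, 167.0], [258.9, 153.2]]
0.05 8 [[299.5, 178.0], [286.2, 168.5], [259.0, 149.1]]
0.05 4 [[299.8, 175.6], [286.3, 167.5], [259.0, 151.1]]
0.05 0 [[300.0, 173.1], [286.4, 166.5], [258.9, 153.2]]
0.055 8 [[298.3, 177.1], [285.1, 167.7], [259.0, 149.1]]
0.055 4 [[298.6, 174.8], [285.2, 166.8], [259.0, 151.1]]
0.055 0 [[298.8, 172.5], [285.3, 165.9], [258.9, 153.2]]
```

```bash
python3 - <<'E'
from shift import *
for j in "345":
    print(j,[sh("1",j,c,5) for c in((259,146),(250,141),(264,152))])
print([sh("4","5",c,4) for c in((300,177.6),(259,147))])
I=[cv2.resize(cv2.imread(f"pics/s{i}.png")[135:185,240:310],None,fx=5.5,fy=5.5,interpolation=cv2.INTER_CUBIC) for i in "45"]
cv2.imwrite("pics/cmp5.png",np.hstack(I))
E
```

```text
3 [(-0.5, 0.0, 0.95), (10.25, 7.75, 0.63), (1.0, 1.0, 0.97)]
4 [(-0.5, 0.0, 0.91), (8.75, 6.75, 0.64), (1.0, 1.0, 0.96)]
5 [(-2.25, 0.5, 0.69), (8.0, 7.75, 0.7), (0.25, 1.75, 0.9)]
[(-13.0, 7.0, 0.86), (0.0, 1.75, 0.84)]
```

View pics/cmp5.png

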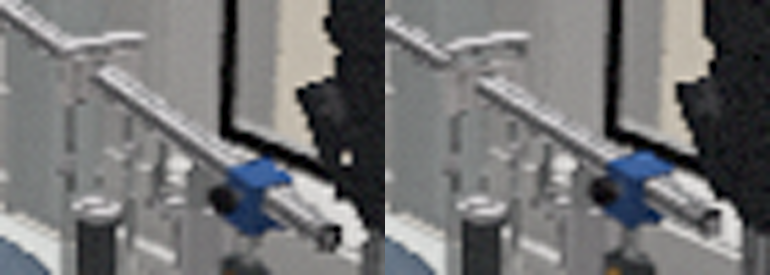

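The bar has left the stop: its slope fell from 0.713 (8°) to about 0.59 (≈3.7°), so about 3 mm remains.

{"fn": "move_arm", "kwargs": {
  "plan": [0.01, 0.3, 0, 0, 0, 0, 0.03, 0.48, 0, 0, 0, 0, 0.03, 0.48, 0, 0, 0, 0, 0.01, 0.2, 0, 0, 0, 0, 0, -0.2, 0, 0, 0, 0, 0, -0.5, 0, 0, 0, 0, 0, -0.5, 0, 0, 0, 0, 0, -0.5, 0, 0, 0, 0, 0, -0.5, 0, 0, 0, 0, 0, -0.5, 0, 0, 0, 0]
}}

```text
time_s: 7.98
eef_pos: [0.5287, -0.4095, 0.1213]
eef_rot: [-0.0, 0.999, -0.036, -0.0]
wrist_force: [-0.3, 0.9, -0.7]
opening: 0.003
grasp_force: 0.0
```

```bash
cat > sl.py <<'E'
import sys
from shift import *
# slope of bar's top/bottom edges between yoke and clamp: shear image so bar is horizontal for slope m, maximise row variance
def slope(i):
    I=cv2.cvtColor(cv2.imread(f"pics/s{i}.png"),cv2.COLOR_BGR2GRAY).astype(np.float32)
    x=np.arange(261,280,.25);best=[]
    for m in np.arange(.40,.80,.005):
        for c in np.arange(148,158,.25):
            off=np.arange(-4,4.1,.25)
            Y=(c+m*(x-261))[None]+off[:,None]
            V=cv2.remap(I,np.tile(x,(len(off),1)).astype(np.float32),Y.astype(np.float32),cv2.INTER_LINEAR)
            mu=V.mean(1);best.append((np.abs(np.diff(mu)).sum()-0.15*V.std(1).sum(),m,c))
    best.sort(reverse=True);b=np.array(best[:15]);return b[:,1:].mean(0).round(3)
if __name__=="__main__":
    for i in sys.argv[1:]:print(i,slope(i))
E
python3 tl.py 6 .055 x; python3 sl.py 1 3 4 5 6; python3 - <<'E'
from shift import *
print([sh("5","6",c,5) for c in((259,147),(258,151),(262,153))])
E
```

```text
ref [-0.0007  0.0056] 32 [285.28 163.47] s 0.0561 tilt -2.02
8.075 [ 0.5288 -0.4096  0.1214] [ 0.82  0.33 -0.03]
1 [  0.732 149.567]
3 [  0.712 149.983]
4 [  0.707 149.983]
5 [  0.606 151.483]
6 [  0.489 152.983]
[(0.0, 0.0, 0.68), (0.0, 2.0, 0.92), (0.5, 2.0, 0.91)]
```

Level: slope 0.489 against a modelled level slope of 0.485. Now the grasp of the red marker; I'll compute those poses.

```bash
cat > plan.py <<'E'
from h import *
from scipy.spatial.transform import Rotation as r
def tool(yaw,tilt): return r.from_euler("z",yaw)*r.from_euler("y",-tilt)*r.from_quat([1,0,0,0])
o=ctrl.get_obs();p0=np.array([.5285,-.41,.1205]);R0=r.from_matrix(R(o["eef_rot"]))
c=np.array([.3986,-.3514,.1113]);T=tool(.188,np.pi/6);z=T.as_matrix()[:,2]
g=c+.016*z
rv=(T*R0.inv()).as_rotvec()
if __name__=="__main__":
    print(o["eef_pos"],R0.as_matrix().round(3).tolist(),"rv",rv.round(3),"z",z.round(3))
    for b in(.09,.04,0):print(b,g-b*z,((g-b*z-p0)/.05).round(2))
    P=np.array([[a] for a in range(0)])
E
python3 plan.py
```

```text
[ 0.52878282 -0.40964833  0.12139855] [[0.997, -0.073, 0.0], [-0.073, -0.997, -0.0], [0.0, 0.0, -1.0]] rv [ 0.03  -0.524  0.255] z [ 0.491  0.093 -0.866]
0.09 [ 0.36225194 -0.3583151   0.17538588] [-3.32  1.03  1.1 ]
0.04 [ 0.38681144 -0.35364273  0.13208461] [-2.83  1.13  0.23]
0 [ 0.40645904 -0.34990484  0.09744359] [-2.44  1.2  -0.46]
```

{"fn": "move_arm", "kwargs": {
  "plan": [0, 0, 1.2, 0, 0, 0, 0, 0, 2.4, 0, 0, 0, -0.8, 0.2, 3, 0.008, -0.131, 0.064, -1.8, 0.5, 3, 0.015, -0.262, 0.128, -2.7, 0.8, 2.6, 0.022, -0.393, 0.191, -3.32, 1.03, 1.9, 0.03, -0.524, 0.255, -3.32, 1.03, 1.1, 0.03, -0.524, 0.255, -3.32, 1.03, 1.1, 0.03, -0.524, 0.255],
  "grip": 40
}}

```text
time_s: 9.07
eef_pos: [0.3613, -0.3566, 0.174]
eef_rot: [-0.027, 0.962, 0.089, 0.257]
wrist_force: [-0.1, -0.8, 0.2]
opening: 0.472
grasp_force: 0.0
```

```bash
python3 - <<'E'
from plan import *
print(o["eef_pos"],(R0.as_matrix()-T.as_matrix()).round(3).tolist(),((g-o["eef_pos"])/.05).round(3))
a=snap("scene","s7");b=snap("top","t7")
from sl import slope; print(slope("7"))
E
```

```text
[ 0.36134994 -0.35660864  0.17397022] [[0.001, -0.002, -0.001], [-0.005, -0.0, 0.004], [-0.001, -0.006, -0.0]] [ 0.902  0.134 -1.531]
[  0.514 152.55 ]
```

{"fn": "move_arm", "kwargs": {
  "plan": [0.25, 0.04, -0.44, 0, 0, 0, 0.5, 0.08, -0.88, 0, 0, 0, 0.7, 0.11, -1.23, 0, 0, 0, 0.88, 0.14, -1.54, 0, 0, 0, 0.88, 0.14, -1.54, 0, 0, 0]
}}

```text
time_s: 9.8
eef_pos: [0.4082, -0.3515, 0.1003]
eef_rot: [-0.024, 0.961, 0.092, 0.258]
wrist_force: [0.1, 0.3, -0.7]
opening: 0.463
grasp_force: 0.0
```

```bash
python3 - <<'E'
from plan import *
a=snap("scene","s8");b=snap("top","t8")
print(o["eef_pos"],o["wrist_force"])
A=cv2.resize(a[180:230,235:300,::-1],None,fx=7,fy=7,interpolation=cv2.INTER_CUBIC)
B=cv2.resize(b[195:255,240:305,::-1],(345,318),interpolation=cv2.INTER_CUBIC)
I=np.zeros((350,800,3),np.uint8);I[:A.shape[0],:455]=A;I[:318,455:]=B;cv2.imwrite("pics/g.png",I)
E
```

```text
[ 0.40820008 -0.35145757  0.10031007] [ 0.06448849  0.2704665  -0.66470566]
```

View pics/g.png

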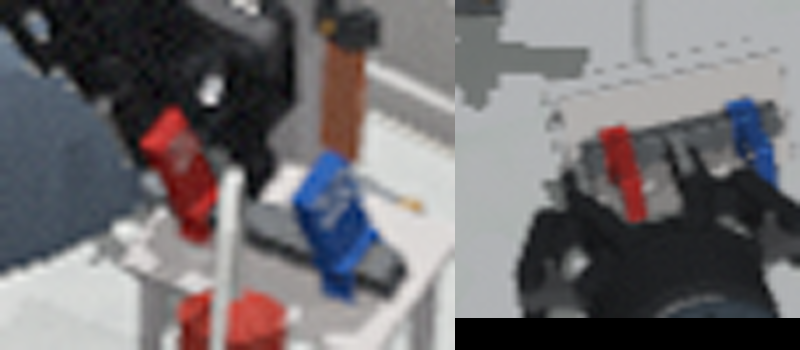

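The red tab stands between the open fingers (top panel: tips at about (572,180) and (682,150), tab at (625,170)), clear of the blue one. Fine adjust by 4 mm down and close.

{"fn": "move_arm", "kwargs": {
  "plan": [0.01, 0.03, -0.08, 0, 0, 0, 0.01, 0.03, -0.08, 0, 0, 0, 0.01, 0.03, -0.08, 0, 0, 0]
}}

```text
time_s: 10.28
eef_pos: [0.407, -0.3502, 0.0956]
eef_rot: [-0.024, 0.962, 0.09, 0.258]
wrist_force: [0.6, 0.7, 0.4]
opening: 0.471
grasp_force: 0.0
```

{"fn": "move_arm", "kwargs": {
  "plan": [0, 0, 0, 0, 0, 0, 0, 0, 0, 0, 0, 0, 0, 0, 0, 0, 0, 0, 0, 0, 0, 0, 0, 0, 0, 0, 0, 0, 0, 0],
  "grip": 0
}}

```text
time_s: 10.9
eef_pos: [0.407, -0.3502, 0.0954]
eef_rot: [-0.024, 0.962, 0.091, 0.258]
wrist_force: [-4.9, -0.8, 4.2]
opening: 0.111
grasp_force: 60.9
```

Gripped (opening 9.5 mm, 61 N). Lift off along the leaning axis, then up.

{"fn": "move_arm", "kwargs": {
  "plan": [-0.25, -0.05, 0.43, 0, 0, 0, -0.49, -0.09, 0.87, 0, 0, 0, -0.49, -0.09, 1.8, 0, 0, 0, -0.49, -0.09, 2.9, 0, 0, 0, -0.49, -0.09, 4.0, 0, 0, 0, -0.49, -0.09, 4.0, 0, 0, 0]
}}

```text
time_s: 11.65
eef_pos: [0.3836, -0.3566, 0.3002]
eef_rot: [-0.02, 0.961, 0.092, 0.259]
wrist_force: [-0.2, 0.7, -2.0]
opening: 0.111
grasp_force: 60.0
```

```bash
python3 - <<'E'
from plan import *
Tt=tool(-.0765,0)
print(o["eef_pos"],o["opening"],(Tt*R0.inv()).as_rotvec().round(3),((np.array([.5354,-.251,.215])-o["eef_pos"])/.05).round(3))
snap("scene","s9");from sl import slope;print(slope("9"))
E
```

```text
[ 0.38358515 -0.35663433  0.30019324] 0.11064012508012099 [-0.02   0.526 -0.261] [ 3.036  2.113 -1.704]
[  0.504 152.8  ]
```

{"fn": "move_arm", "kwargs": {
  "plan": [0.5, 0.3, 0, -0.005, 0.131, -0.065, 1.1, 0.7, 0, -0.01, 0.263, -0.13, 1.7, 1.1, 0, -0.015, 0.394, -0.196, 2.3, 1.5, 0, -0.02, 0.526, -0.261, 2.8, 1.9, -0.3, -0.02, 0.526, -0.261, 3.04, 2.11, -0.8, -0.02, 0.526, -0.261, 3.04, 2.11, -1.3, -0.02, 0.526, -0.261, 3.04, 2.11, -1.6, -0.02, 0.526, -0.261, 3.04, 2.11, -1.6, -0.02, 0.526, -0.261]
}}

```text
time_s: 12.82
eef_pos: [0.5334, -0.2483, 0.2128]
eef_rot: [-0.005, 0.999, -0.041, -0.002]
wrist_force: [-0.1, 0.1, -0.3]
opening: 0.109
grasp_force: 60.2
```

```bash
python3 - <<'E'
from plan import *
from sl import slope
a=snap("scene","s10");b=snap("top","t10")
p=o["eef_pos"];print(p,R0.as_matrix().round(3).tolist(),slope("10"))
k=np.array([.5354,-.251,.15]);ax=np.array([.0764,.997,0]);nx=np.array([.997,-.0764,0])
A=cv2.resize(a[110:200,220:310,::-1],(600,600),interpolation=cv2.INTER_CUBIC)
sc=600/90
def dot(P,col):
    for q in (proj("scene",P)+.5-[220,110])*sc-.5: cv2.circle(A,tuple(int(round(v)) for v in q),3,col,-1)
roof=p+np.array([0,0,-.006])
dot([roof+nx*sx*.011+ax*sy*.007+np.array([0,0,z]) for sx in(-1,1) for sy in(-1,1) for z in(.004,-.011)],(0,255,0))
dot([k+nx*.006*sx+ax*y+np.array([0,0,.012]) for sx in(-1,1) for y in(-.03,0,.03)],(0,255,255))
dot([k+nx*-.013,k+nx*.013],(255,0,255))
cv2.imwrite("pics/hov.png",A)
E
```

```text
[ 0.5333677  -0.24827244  0.21281181] [[0.997, -0.082, -0.004], [-0.082, -0.997, 0.011], [-0.005, -0.011, -1.0]] [  0.502 152.817]
```

View pics/hov.png

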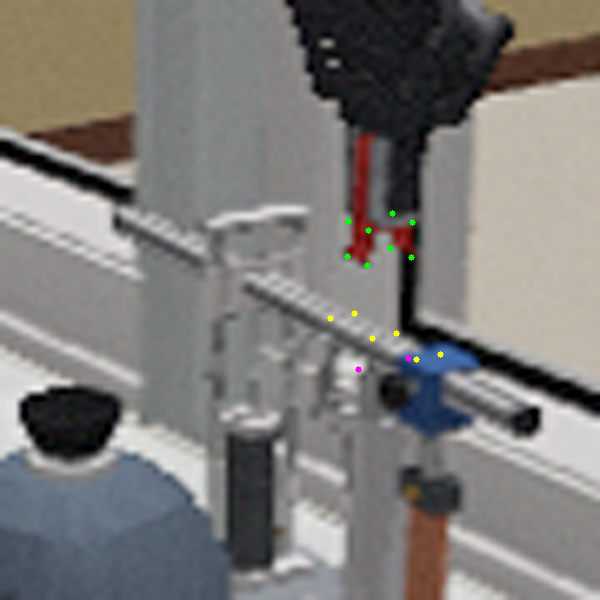

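The marker hangs as predicted (near leg at (358,260), far leg at (402,250), both on the dots). The bar looks a millimetre or two off the dots, so I'll check its sideways position with metric profiles in both views.

```bash
python3 - <<'E'
from h import *
k=np.array([.5354,-.251,.15]);ax=np.array([.0764,.997,0]);nx=np.array([.997,-.0764,0])
off=np.arange(-.016,.0161,.001)
for n,f,ys in(("top","t7",(.04,.08)),("top","t7",(-.02,.02)),("top","t6",(.04,.08)),("scene","s10",(.05,.08)),("scene","s10",(.015,.045)),("scene","s9",(.0,.03))):
    I=cv2.cvtColor(cv2.imread(f"pics/{f}.png"),cv2.COLOR_BGR2GRAY).astype(np.float32)
    yy=np.arange(*ys,.001)
    P=np.array([[k+nx*x+ax*y+[0,0,.012] for y in yy] for x in off])
    q=proj(n,P.reshape(-1,3)).reshape(len(off),len(yy),2).astype(np.float32)
    V=cv2.remap(I,q[...,0],q[...,1],cv2.INTER_LINEAR);print(f,ys);print([f"{o*1000:.0f}:{v:.0f}" for o,v in zip(off,V.mean(1))])
E
```

```text
t7 (0.04, 0.08)
['-16:107', '-15:110', '-14:112', '-13:115', '-12:117', '-11:114', '-10:102', '-9:95', '-8:109', '-7:141', '-6:165', '-5:169', '-4:153', '-3:127', '-2:108', '-1:112', '0:135', '1:159', '2:171', '3:167', '4:151', '5:136', '6:129', '7:126', '8:125', '9:125', '10:125', '11:125', '12:125', '13:124', '14:122', '15:122', '16:127']
t7 (-0.02, 0.02)
['-16:110', '-15:112', '-14:114', '-13:117', '-12:122', '-11:128', '-10:127', '-9:111', '-8:106', '-7:127', '-6:156', '-5:170', '-4:164', '-3:143', '-2:118', '-1:109', '0:122', '1:147', '2:167', '3:173', '4:167', '5:156', '6:146', '7:142', '8:140', '9:136', '10:133', '11:131', '12:131', '13:131', '14:130', '15:129', '16:135']
t6 (0.04, 0.08)
['-16:117', '-15:119', '-14:122', '-13:125', '-12:127', '-11:122', '-10:109', '-9:105', '-8:124', '-7:158', '-6:183', '-5:183', '-4:163', '-3:135', '-2:118', '-1:126', '0:151', '1:176', '2:186', '3:180', '4:161', '5:146', '6:139', '7:137', '8:136', '9:136', '10:136', '11:137', '12:137', '13:135', '14:133', '15:133', '16:138']
s10 (0.05, 0.08)
['-16:83', '-15:80', '-14:81', '-13:86', '-12:94', 
[... 252 characters left out ...]
'15:141', '16:141']
s10 (0.015, 0.045)
['-16:84', '-15:85', '-14:89', '-13:96', '-12:104', '-11:114', '-10:125', '-9:137', '-8:148', '-7:158', '-6:166', '-5:171', '-4:172', '-3:171', '-2:168', '-1:165', '0:164', '1:163', '2:163', '3:163', '4:162', '5:160', '6:157', '7:154', '8:151', '9:150', '10:148', '11:148', '12:147', '13:147', '14:147', '15:147', '16:146']
s9 (0.0, 0.03)
['-16:89', '-15:91', '-14:96', '-13:103', '-12:111', '-11:121', '-10:132', '-9:144', '-8:155', '-7:165', '-6:172', '-5:176', '-4:176', '-3:174', '-2:170', '-1:168', '0:166', '1:165', '2:165', '3:164', '4:162', '5:158', '6:155', '7:150', '8:145', '9:139', '10:132', '11:124', '12:117', '13:110', '14:102', '15:96', '16:90']
```

```bash
python3 - <<'E'
from fit import px
from h import *
k=np.array([.5354,-.251,.15]);ax=np.array([.0764,.997,0]);nx=np.array([.997,-.0764,0])
for p in((123,105),(118,45),(124,163)):
  P=atz("top",px(p),.191);print((P-k)@ax,(P-k)@nx)
for p in((437,110),(428,240),(112,218)):
  P=atz("top",px(p),.014);print((P-k)@ax,(P-k)@nx)
E
```

```text
0.09728774485792371 -0.0019037392588832124
0.10143281954944766 0.024021746713997788
0.09495967192157351 -0.026909619617856064
-0.04025897115937012 0.03348278055873228
-0.03971031183164254 -0.033436279213913636
0.12090782315218657 -0.03230828454849759
```

Bar centre is 1.2 mm toward the robot from the fitted line at the knife, and the knife's y is about -0.252. I'm correcting y by -3 mm and lowering to just above seating.

{"fn": "move_arm", "kwargs": {
  "plan": [0.01, -0.065, -0.2, 0, 0, 0, 0.01, -0.065, -0.4, 0, 0, 0, 0.01, -0.065, -0.6, 0, 0, 0, 0.01, -0.065, -0.7, 0, 0, 0, 0.01, -0.065, -0.78, 0, 0, 0, 0.01, -0.065, -0.82, 0, 0, 0, 0.01, -0.065, -0.82, 0, 0, 0]
}}

```text
time_s: 13.8
eef_pos: [0.5352, -0.2522, 0.1743]
eef_rot: [-0.004, 0.999, -0.041, -0.0]
wrist_force: [-0.4, -0.4, -0.1]
opening: 0.105
grasp_force: 60.2
```

```bash
python3 - <<'E'
from plan import *
from sl import slope
snap("scene","s11");print(o["eef_pos"],o["wrist_force"],slope("11"))
E
```

```text
[ 0.53516055 -0.25223886  0.17432185] [-0.40308206 -0.36616831 -0.06458144] [  0.496 153.017]
```

{"fn": "move_arm", "kwargs": {
  "plan": [-0.02, 0, -0.04, 0, 0, 0, -0.02, 0, -0.08, 0, 0, 0, -0.02, 0, -0.08, 0, 0, 0]
}}

```text
time_s: 14.22
eef_pos: [0.534, -0.2522, 0.1701]
eef_rot: [-0.004, 0.999, -0.041, -0.001]
wrist_force: [0.0, 0.1, -0.7]
opening: 0.109
grasp_force: 60.2
```

{"fn": "move_arm", "kwargs": {
  "plan": [0, 0, -0.04, 0, 0, 0, 0, 0, -0.04, 0, 0, 0]
}}

```text
time_s: 14.48
eef_pos: [0.534, -0.2521, 0.1681]
eef_rot: [-0.004, 0.999, -0.041, -0.001]
wrist_force: [0.0, 0.2, -0.5]
opening: 0.107
grasp_force: 60.2
```

{"fn": "move_arm", "kwargs": {
  "plan": [0, 0, -0.02, 0, 0, 0, 0, 0, -0.02, 0, 0, 0]
}}

```text
time_s: 14.72
eef_pos: [0.5341, -0.2522, 0.1672]
eef_rot: [-0.004, 0.999, -0.041, -0.001]
wrist_force: [-0.2, -0.3, -0.6]
opening: 0.106
grasp_force: 60.2
```

{"fn": "move_arm", "kwargs": {
  "plan": [0, 0, -0.02, 0, 0, 0, 0, 0, -0.02, 0, 0, 0]
}}

```text
time_s: 14.98
eef_pos: [0.5343, -0.2523, 0.1666]
eef_rot: [-0.004, 0.999, -0.041, -0.0]
wrist_force: [-0.6, 0.5, 1.4]
opening: 0.112
grasp_force: 60.7
```

Contact (+2 N change). Release gently and rise.

{"fn": "move_arm", "kwargs": {
  "plan": [0, 0, 0, 0, 0, 0, 0, 0, 0, 0, 0, 0, 0, 0, 0, 0, 0, 0],
  "grip": 20
}}

```text
time_s: 15.35
eef_pos: [0.534, -0.2522, 0.1661]
eef_rot: [-0.004, 0.999, -0.041, -0.001]
wrist_force: [0.4, -0.3, -0.7]
opening: 0.234
grasp_force: 0.0
```

{"fn": "move_arm", "kwargs": {
  "plan": [0, 0, 0.1, 0, 0, 0, 0, 0, 0.4, 0, 0, 0, 0, 0, 0.9, 0, 0, 0, 0, 0, 1.5, 0, 0, 0, -1, -0.3, 2.2, 0, 0, 0, -2, -0.8, 2.5, 0, 0, 0, -3, -1.5, 2.5, 0, 0, 0, -4, -2.5, 2.5, 0, 0, 0, -5, -3.5, 2.5, 0, 0, 0, -5, -3.5, 2.5, 0, 0, 0]
}}

```text
time_s: 16.6
eef_pos: [0.2816, -0.4296, 0.2927]
eef_rot: [-0.003, 0.999, -0.043, -0.0]
wrist_force: [0.3, 1.0, -0.0]
opening: 0.237
grasp_force: 0.0
```

```bash
python3 - <<'E'
from plan import *
from sl import slope
a=snap("scene","s12");b=snap("top","t12");print(o["time_s"],o["eef_pos"],slope("12"))
k=np.array([.5354,-.252,.15]);ax=np.array([.0764,.997,0]);nx=np.array([.997,-.0764,0])
roof=k-nx*.0012+np.array([0,0,.012])
for n,I in(("scene",a),("top",b)):
    J=I.astype(int);m=((J[...,0]>90)&(J[...,0]-J[...,1]>50)&(J[...,0]-J[...,2]>50)).astype(np.uint8)
    N,L,S,C=cv2.connectedComponentsWithStats(m)
    print(n,[(C[j].round(1).tolist(),S[j].tolist()) for j in range(1,N) if S[j,4]>8],"exp tabtop, tabmid",proj(n,[roof+[0,0,.04],roof+[0,0,.02]]).round(1).tolist())
q=proj("scene",[roof])[0];x,y=int(q[0]),int(q[1])
A=cv2.resize(a[y-45:y+30,x-45:x+45,::-1],(480,400),interpolation=cv2.INTER_CUBIC)
x,y=[int(v) for v in proj("top",[roof])[0]]
B=cv2.resize(b[y-25:y+25,x-20:x+20,::-1],(320,400),interpolation=cv2.INTER_CUBIC)
cv2.imwrite("pics/fin.png",np.hstack([A,B]))
E
```

```text
16.6 [ 0.28164239 -0.42960623  0.29267504] [  0.508 153.367]
scene [([310.2, 56.0], [295, 52, 33, 12, 229]), ([181.6, 63.7], [144, 57, 78, 23, 646]), ([413.5, 71.8], [401, 64, 25, 17, 353]), ([441.0, 77.2], [433, 70, 17, 15, 206]), ([465.2, 98.6], [456, 97, 20, 4, 39]), ([175.0, 113.0], [173, 109, 6, 11, 24]), ([407.3, 128.1], [399, 116, 18, 26, 336]), ([169.8, 132.4], [167, 124, 7, 20, 38]), ([277.2, 155.0], [273, 146, 10, 20, 122]), ([17.3, 174.7], [15, 173, 6, 5, 23]), ([207.6, 203.7], [206, 201, 5, 6, 22]), ([270.7, 227.9], [267, 221, 9, 14, 102]), ([262.3, 227.0], [260, 222, 5, 12, 44])] exp tabtop, tabmid [[277.6, 146.2], [277.3, 153.2]]
top [([18.2, 168.0], [16, 164, 5, 9, 37]), ([232.1, 171.4], [230, 166, 5, 12, 49]), ([40.9, 195.7], [39, 189, 4, 17, 37]), ([132.4, 216.6], [131, 215, 4, 4, 11])] exp tabtop, tabmid [[231.5, 170.2], [231.6, 171.6]]
```

{"fn": "move_arm", "kwargs": {
  "plan": [0, 0, 0, 0, 0, 0, 0, 0, 0, 0, 0, 0, 0, 0, 0, 0, 0, 0, 0, 0, 0, 0, 0, 0]
}}

```text
time_s: 17.2
eef_pos: [0.2847, -0.4268, 0.2913]
eef_rot: [-0.004, 0.999, -0.04, -0.001]
wrist_force: [-1.0, 0.2, -0.2]
opening: 0.234
grasp_force: 0.0
```

```bash
python3 - <<'E'
from plan import *
from sl import slope
from shift import sh
a=snap("scene","s13");b=snap("top","t13");print(slope("13"),sh("6","13",(258,151),5),sh("6","13",(299,172),6))
ax=np.array([.0764,.997,0]);nx=np.array([.997,-.0764,0])
roof=np.array([.5342,-.2525,.162])
M=[roof+nx*x+ax*y+[0,0,z] for x,y,z in[(s*.012,t*.005,z) for s in(-1,1) for t in(-1,1) for z in(.04,.008)]+[(s*.011,t*.007,z) for s in(-1,1) for t in(-1,1) for z in(.004,-.011)]]
for n,I,h in(("scene",a,(277,155)),("top",b,(232,171))):
    J=I.astype(int);m=((J[...,0]>60)&(J[...,0]-J[...,1]>30)&(J[...,0]-J[...,2]>30)).astype(np.uint8)
    L=cv2.connectedComponents(m)[1];m=L==L[h[1],h[0]];y,x=np.where(m)
    q=proj(n,M);hull=cv2.convexHull(q.astype(np.float32))[:,0];H=np.zeros(m.shape,np.uint8);cv2.fillConvexPoly(H,np.round(hull*16).astype(np.int32),1,shift=4)
    Y,X=np.where(H)
    print(n,"seen",x.min(),x.max(),y.min(),y.max(),x.mean().round(1),y.mean().round(1),"model",X.min(),X.max(),Y.min(),Y.max(),X.mean().round(1),Y.mean().round(1))
    if n=="scene":
        for r in m[143:170,270:286]:print("".join("#" if v else "." for v in r))
E
```

```text
[  0.507 153.383] (0.5, 0.0, 0.84) (0.0, 0.25, 0.95)
scene seen 273 282 146 165 277.6 154.9 model 272 282 145 165 277.4 155.3
................
................
................
.........###....
.....########...
.....########...
.....########...
.....#######....
....#########...
....#########...
....#########...
....#########...
....#########...
....########....
....########....
....#########...
...#########....
...##########...
...######..##...
...####.........
...####.........
...####.........
....##..........
................
................
................
................
top seen 229 235 166 179 232.1 172.8 model 229 235 165 178 232.1 171.7
```

The marker silhouette matches the fully seated model in both views, and the bar's end hasn't shifted since it was level. Handing in.

```bash
python3 -c "
from bench import ctrl
print(ctrl.hand_in())"
```

```text
the job is handed in; nothing more can be done
None
```

I handed the job in at about 17 s: by the last camera check the bar balances level on the knife edge, with the red marker seated upright astride it an estimated 1–2 mm from the edge along the bar, but the hand-in returned no verdict.

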